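# Empty the tilting cradle and sort the bracket pair

## Task

Using only its lever, tip the cradle's pan until both brackets have slid down onto the mat, then use the lever to swing the pan back to its level parked position. After that pick up the two mirror-image brackets and lay each one down flat on the floor of the tray whose front tab shows a bracket of the same hand. Do not take the brackets out of the pan by hand, and leave the other things on the bench where they are.

Things in the scene. Friction and masses are not known exactly. Their poses are not given: they have to be found in the camera images.
- cradle_stand: Grey stand of the tilting cradle, fixed; origin on the worktop under the pivot, a level axis along its x, 110 up, between cheeks at x +-102. It pours towards its -y. A fixed aluminium slide runs from y -65, 45 high, down to y -138; then a rubber mat, 4 thick, to y -320. Tipped brackets rest flat on it, usually foot down, about y -190 to -270.
- lever (a joint): Turn of lever and pan together about the pivot, rad: 0 parked, floor level, at its stop; 0.7 fully tipped at its stop, pour edge down. Stays where left; about 2 N at the knob moves it. Brackets slide out from about 0.3 rad on.
- pan: Aluminium pan carried by the lever shaft; origin on the pivot axis, axes the stand's when parked, tilting with it. It is 174 wide (x), 136 long (y -70 to 66 from the pivot), floor 12 below the origin, walls 36 tall, no wall at the pour edge (-y), a rib along the middle makes two bays 80 wide.
- lever_knob (a point): Centre of the black ball, 30 diameter, on the pan's steel lever (12 thick), on the robot's side. In the stand's frame: x -132, y = -110 sin(lever - 0.4), z = 110 + 110 cos(lever - 0.4): it leans back at first and comes over towards -y as the pan tips. Nothing above it.
- bracket_left: Left-hand aluminium bracket, loose, 130 g: bar 100 x 22 x 20 along x (y -24 to -2, z 0 to 20) with a foot 26 wide, 8 thick at its -x end (x -50 to -22, y to +24), flush with the underside. Foot down, foot end near you, the foot points left; the other is its mirror image. Origin: outline centre, underside; z out of the face with the raised bar. Starts flat in either bay, z up, +x to the pour edge.
- bracket_right: Right-hand aluminium bracket, loose, 130 g: bar 100 x 22 x 20 along x (y 2 to 24, z 0 to 20) with a foot 26 wide, 8 thick at its -x end (x -50 to -22, y to -24), flush with the underside. Foot down, foot end near you, the foot points right; the other is its mirror image. Origin: outline centre, underside; z out of the face with the raised bar. Starts flat in either bay, z up, +x to the pour edge.
- bracket_left_bar (a point): Middle of the left-hand bracket's bar (body y -13, z 10), the place to grip it: 22 wide, 20 thick; axes as the body's
- bracket_right_bar (a point): Middle of the right-hand bracket's bar (body y +13, z 10), the place to grip it: 22 wide, 20 thick; axes as the body's
- tray_left: Fixed grey tray, 136 (x) x 140 (y) x 28 tall, walls and floor 4 thick; origin under its centre. On the white sloping tab at its -x side (out to x -118, under 50 high) is a small dark copy of the left-hand bracket: raised face up, bar along y, foot end at -y, foot pointing to -x, the robot. That bracket belongs here. Which tray is nearer the robot varies.
- tray_right: Fixed grey tray, 136 (x) x 140 (y) x 28 tall, walls and floor 4 thick; origin under its centre. On the white sloping tab at its -x side (out to x -118, under 50 high) is a small dark copy of the right-hand bracket: raised face up, bar along y, foot end at -y, foot pointing to +x, away from the robot. That bracket belongs here. Which tray is nearer the robot varies.
- beaker_small: glass beaker, 59 tall, 54 wide at the rim, bystander; origin at the centre of its underside
- parts_case: closed blue parts case 118 x 170 x 42, bystander; origin at the centre of its underside
- weight: brass knob weight, 24 across, 41 tall, bystander; origin at the centre of its underside
There are look-alikes about, which are no part of the job. What is shaped like the bracket_right but brown is not meant.

How it is judged:
On the way, in this order (a step that is already met when the one before it is completed fails the run):
1. the pan is tipped by its lever and both brackets have slid out (value of joint lever above 0.3 rad and y of each of bracket_left_bar, bracket_right_bar in the frame of cradle_stand below -0.14 m), for 0.2 s.
2. the empty pan is swung back level to its stop (value of joint lever below 0.08 rad and y of each of bracket_left_bar, bracket_right_bar in the frame of cradle_stand below -0.14 m), for 0.2 s.
3. one bracket lies in the tray of its own hand, let go (((x of bracket_left_bar in the frame of tray_left between -0.064 and 0.064 m and y of bracket_left_bar in the frame of tray_left between -0.067 and 0.067 m and z of bracket_left_bar in the frame of tray_left between 0 and 0.028 m and linear speed of bracket_left below 0.02 m/s and contact force between the fingers and bracket_left below 0.1 N) or (x of bracket_right_bar in the frame of tray_right between -0.064 and 0.064 m and y of bracket_right_bar in the frame of tray_right between -0.067 and 0.067 m and z of bracket_right_bar in the frame of tray_right between 0 and 0.028 m and linear speed of bracket_right below 0.02 m/s and contact force between the fingers and bracket_right below 0.1 N))), for 0.2 s.
At the end, for the whole second after the job is handed in: The left-hand bracket rests in the left-hand tray and the right-hand one in the right-hand tray, the middle of each bar inside the tray's walls and less than 28 mm above the worktop, still and let go; the pan is parked within 0.08 rad of level (x of bracket_left_bar in the frame of tray_left between -0.064 and 0.064 m and y of bracket_left_bar in the frame of tray_left between -0.067 and 0.067 m and z of bracket_left_bar in the frame of tray_left between 0 and 0.028 m and linear speed of each of bracket_left, bracket_right below 0.02 m/s and contact force between the fingers and bracket_left below 0.1 N and x of bracket_right_bar in the frame of tray_right between -0.064 and 0.064 m and y of bracket_right_bar in the frame of tray_right between -0.067 and 0.067 m and z of bracket_right_bar in the frame of tray_right between 0 and 0.028 m and contact force between the fingers and bracket_right below 0.1 N and value of joint lever below 0.08 rad); the robot touches nothing.
It fails at once if a bracket is touched by the fingers while it is still in the pan ((contact force between the fingers and bracket_left above 0.3 N and height (world z) of bracket_left_bar above 0.06 m and y of bracket_left_bar in the frame of cradle_stand above -0.11 m) or (contact force between the fingers and bracket_right above 0.3 N and height (world z) of bracket_right_bar above 0.06 m and y of bracket_right_bar in the frame of cradle_stand above -0.11 m)).
It fails at once if the fingers press on the pan itself instead of the lever (contact force between the fingers and pan above 2 N).
It fails at once if a bracket falls from the worktop (height (world z) of any of bracket_left, bracket_right below -0.05 m).
It fails at once if a bystander is pushed more than 25 mm or tipped over (distance of any of beaker_small, parts_case, weight from where it was at the start of the episode above 0.025 m or angle between any of beaker_small, parts_case, weight's own z axis and vertical above 0.6 rad).
It also fails if it takes over 72 s, if anything falls off the work surface, if the arm or the gripper's body presses on something with over 40 N, if the wrist force passes 120 N, or if a joint passes its speed limit or range.

## Robot

A 6-joint arm with a two-finger parallel gripper is mounted at the origin on a cart in front of the work surface, level with it; the furniture and walls round the work are solid. World frame = base frame: x ahead of the robot, y to its left, z up, the work surface at z = 0. Lengths are in m, angles in rad, forces in N, time in s.
With the tool pointing down it reaches from about 0.35 to 0.775 m from the base axis. Payload 5.5 kg.
Tool frame: the origin (TCP) lies midway between the tips of the shut fingers; the grasp point (between the pads) lies 19 mm behind it; z points along the fingers, y is the line along which they close (so a half turn about z gives the same grasp; the last joint's range is limited). The gripper opens to 85 mm and grips with 20 to 120 N. Pads are 22 mm wide; open, the fingers measure 114 mm over their backs; the gripper's body (76 mm by 85 mm) begins 54 mm behind the grasp point. The pads swing forward as they close: fully open they stand 13 mm farther back than shut.
Start: joints at [-1.331, 0.313, 0.046, 1.304, 0, 1.431], TCP at [0.213, -0.534, 0.231] pointing down, gripper open.
Joint ranges: [-2.76, 2.76], [-0.86, 1.69], [-1.03, 1.26], [-2.2, 2.34], [-1.47, 1.5], [-3.14, 3.14]. Speed limits (rad/s): [2.57, 2.57, 3.14, 3.14, 3.14, 3.14].

## Interface

Orientations are given as a unit quaternion [w, x, y, z].
In Python, from workcell import env gives the robot as it stands. The module is installed in compiled form; this text tells all that it offers.
- The arm moves only by the tool carry_out, never from a script. Its argument "series" is a list of rows, each an object with "delta_rot": the turn, a rotation vector about the world's x, y, z normalised to -1 to 1, where 1 is 0.1 rad, a list of three; "travel": the shift along the world's x, y, z normalised to -1 to 1, where 1 is 0.025 m, a list of three; "fingers": the closure, from -1 (fully open) to 1 (shut). In form: [{"delta_rot": [ax, ay, az], "travel": [tx, ty, tz], "fingers": fingers}, ...]. A call has 1 to 5 rows; each row shifts and turns the commanded pose from where the row before left it; what a row does not reach is not made up. A row lasts 1/8 s, in which the tool goes at most 62.5 mm and 10.7 degrees, less where a joint would pass 70% of its speed; a pose out of reach is approached as far as the arm can. A call with a number of a shift or a turn outside -1 to 1 is refused whole. A call with a gripper value outside its range is refused whole. The fingers move at their own pace and stop on an object; "squeeze" is the grip in N (left out, the last holds). Time passes only in rows, so rows that do not move let the fingers close. It gives the time, the measured TCP pose, the force, the opening and the grip force at its end, in the units of the state.
- env.get_state(): the state, without advancing time (a new reading comes with each control period).
- env.read_camera(name): name is "scene" or "side" or "wrist"; returns a dict with "color" (384x512x3 uint8, red, green, blue), "fx", "fy", "cx", "cy" (pixels), "world_from_camera" (4x4, takes a point from camera to world coordinates); the wrist camera has in their place "hand_eye" (4x4, takes a point from camera to tool coordinates, whose origin is the TCP and whose axes are the flange's). Camera axes: x right, y up, looking along -z (the intrinsics and any distortion apply to the point x, -y, -z); pixel columns grow to the right and rows downward; lengths in m; the calibration is good to about 2 mm. A picture is of the moment at which its call begins: read the wrist's pose just before it. There is no depth.
- env.hand_in(): hands the job in; it is judged then, once.
The state is a dict: "clock": time; "joint_pos": joint angles; "qvel": joint speeds; "tau": joint torques, N m; "tcp_pos": TCP position; "orientation": TCP orientation; "wrist_force": force on the tool from outside, world axes, zero at the start; "ft_torque": the same for the moment, N m; "finger_gap": finger opening in m; "grip_force": force on a finger pad.
Only numpy, scipy, OpenCV 4.12 (cv2) and the standard library are available. Lean on these libraries where they do the work, as an engineer would, in place of code of your own. Each camera call takes 0.05 s, during which the arm holds its last target. There are 200 camera calls.

## Working session

There is one attempt and no reset: what is moved stays moved. The work goes in short steps, Python scripts to look and compute and a tool call to move; the robot and the scene stay as the last step left them, time stands still between calls to the robot, and variables do not carry over. Pictures are saved under pics/ and viewed, at most 10 in all, crops included, and the job is handed in when it is done.

Besides the shell and the picture viewer there is one more tool, called after "Call:" in YAML: its name, and indented under it one key for each argument. carry_out: Moves the arm, as the interface text tells. Its arguments: {"type":"object","properties":{"series":{"type":"array","items":{"type":"object","properties":{"delta_rot":{"type":"array","items":{"type":"number"}},"travel":{"type":"array","items":{"type":"number"}},"fingers":{"type":"number"}}}},"squeeze":{"type":"number"}},"required":["series"]}

```bash
mkdir -p pics
cat > h.py <<'E'
import numpy as np, cv2
from workcell import env
from scipy.spatial.transform import Rotation as R
def cam(n):
    s=env.get_state(); c=env.read_camera(n)
    if n=="wrist":
        w,x,y,z=s["orientation"]; T=np.eye(4); T[:3,:3]=R.from_quat([x,y,z,w]).as_matrix(); T[:3,3]=s["tcp_pos"]
        c["world_from_camera"]=T@np.array(c["hand_eye"])
    return c
def ray(c,u,v):
    T=np.array(c["world_from_camera"]); d=T[:3,:3]@np.array([(u-c["cx"])/c["fx"],-(v-c["cy"])/c["fy"],-1]); return T[:3,3],d/np.linalg.norm(d)
def onz(c,u,v,z):
    o,d=ray(c,u,v); return o+d*(z-o[2])/d[2]
def proj(c,p):
    q=np.linalg.inv(np.array(c["world_from_camera"]))@np.append(p,1); return c["cx"]+c["fx"]*q[0]/-q[2], c["cy"]-c["fy"]*q[1]/-q[2]
def save(c,n): cv2.imwrite("pics/"+n,cv2.cvtColor(c["color"],cv2.COLOR_RGB2BGR))
E
python3 - <<'E'
from h import *
import pickle
a=cam("scene");b=cam("side");pickle.dump((a,b),open("c0.pkl","wb"))
print([ (k,np.round(v,3).tolist()) for c in(a,b) for k,v in c.items() if k!="color"])
im=np.vstack([a["color"],b["color"]])
save(a,"s0.png");save(b,"d0.png");print(env.get_state())
E
```

```text
[('fx', 376.98), ('fy', 376.98), ('cx', 249.486), ('cy', 199.649), ('world_from_camera', [[-0.915, 0.195, -0.354, 0.041], [-0.404, -0.461, 0.79, 1.266], [-0.009, 0.866, 0.5, 0.822], [0.0, 0.0, 0.0, 1.0]]), ('fx', 450.946), ('fy', 450.946), ('cx', 247.746), ('cy', 189.466), ('world_from_camera', [[0.997, 0.02, -0.071, 0.418], [-0.074, 0.33, -0.941, -1.218], [0.005, 0.944, 0.331, 0.657], [0.0, 0.0, 0.0, 1.0]])]
{'clock': 0.1, 'joint_pos': array([-1.33060115e+00,  3.13940990e-01,  4.51289095e-02,  1.30359508e+00,
        3.88006255e-05,  1.43121177e+00]), 'qvel': array([-8.70579460e-04, -2.18110837e-03,  3.59976682e-03, -5.21931644e-05,
        8.71127817e-04, -3.11289286e-04]), 'tau': array([ 1.96643618e-03, -4.81726527e+01,  2.99244440e+01,  1.27297107e-02,
       -2.12549894e-04, -4.87217861e-06]), 'tcp_pos': array([ 0.21306774, -0.53359986,  0.23050396]), 'orientation': array([-8.05372814e-04,  9.82024713e-01,  1.88750665e-01, -2.11238618e-05]), 'wrist_force': array([ 1.6039539 ,  0.44954382, -0.05457709]), 'ft_torque': array([-0.00274245, -0.03371101, -0.05718688]), 'grip_force': 0.0, 'finger_gap': 0.08533695599145696}
```

View pics/s0.png

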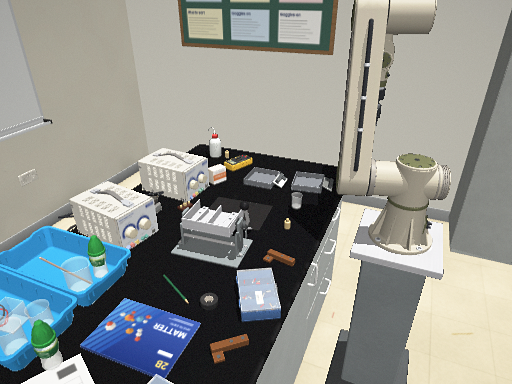

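View pics/d0.png

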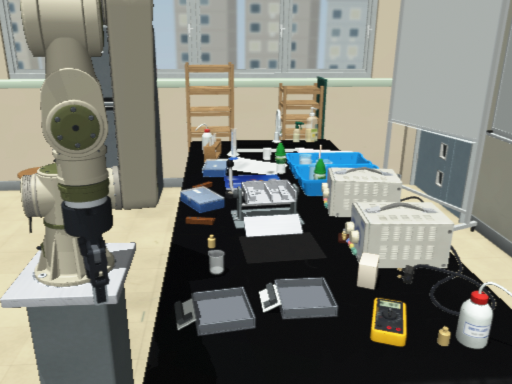

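The scene view shows the cradle at about (215,225), the trays at (265,178) and (311,183), the beaker at (297,200), the weight at (287,224) and the parts case at (258,293). There are brown decoys at (278,257) and (230,347). The side view shows the trays at (222,310) and (305,298), with the pan at (265,195). I'll enlarge the cradle and trays.

Run:
```python
from h import *
import pickle
a,b=pickle.load(open("c0.pkl","rb"))
f=lambda c,x,y,w,h,s:cv2.resize(c["color"][y:y+h,x:x+w],None,fx=s,fy=s,interpolation=cv2.INTER_CUBIC)
A=f(b,215,150,100,75,4);B=f(b,170,270,100,75,4);C=f(b,250,270,100,75,4);D=f(a,165,190,100,75,4)
save({"color":np.vstack([np.hstack([A,D]),np.hstack([B,C])])},"z0.png")
```

```text
(no output)
```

View pics/z0.png

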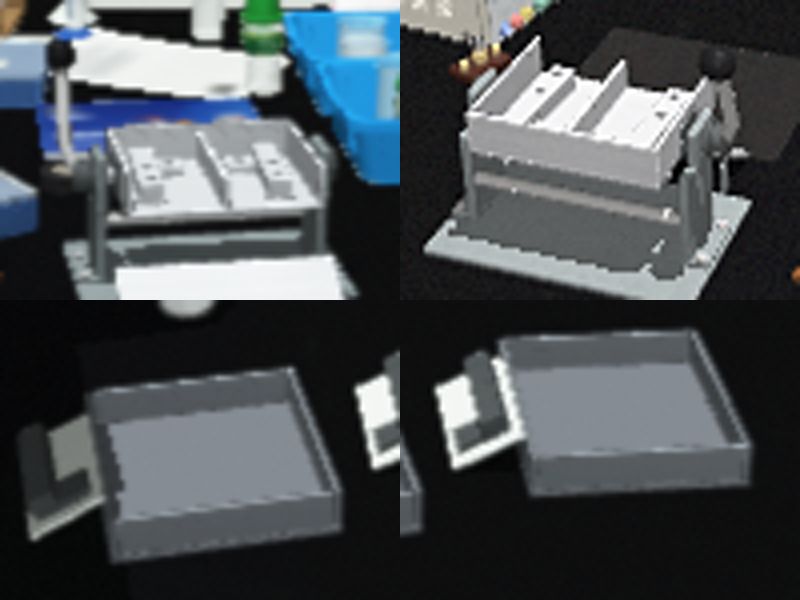

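The left bay and right bay both hold a silver bracket, and the brown look-alikes are elsewhere. In the nearer tray (tab at side (184,311)), the tab's bar is on the robot side with the foot at the −y end pointing away from the robot, so this is tray_right. In the farther tray (tab at side (268,297)), the foot points towards the robot, so this is tray_left.

Run:
```python
from h import *
import pickle
a,b=pickle.load(open("c0.pkl","rb"))
def tri(p,q):
    (o1,d1),(o2,d2)=ray(a,*p),ray(b,*q)
    t=np.linalg.lstsq(np.c_[d1,-d2],o2-o1,rcond=None)[0]; x,y=o1+t[0]*d1,o2+t[1]*d2
    return (x+y)/2,np.linalg.norm(x-y)
print("knob",tri((244.5,205.5),(230,163)))
def rep(n,P):
    P=np.array([onz(b,u,v,.028)[:2] for u,v in P]);print(n,P.round(3).tolist(),P.mean(0).round(3),np.linalg.norm(P-np.roll(P,-1,0),axis=1).round(3))
rep("near",[(192.5,293.2),(243.2,287),(255,318),(197,325)])
rep("far",[(274.5,280),(323.7,277.5),(337.5,307),(282,310.5)])
print("plate scene",[onz(a,u,v,.006).round(3).tolist() for u,v in [(171.2,252.5),(238.7,265),(252.5,240)]])
g=b["color"].astype(int); 
for c,n in((b,"b"),(a,"a")):
    g=c["color"].astype(int).sum(2); m=((g>45)&(g<140)).astype(np.uint8)
    print(n,[ (st.tolist()) for st in cv2.connectedComponentsWithStats(cv2.medianBlur(m,3))[2] if 800<st[4]<9000])
# mat: crop stretched
f=lambda c,x,y,w,h,s:cv2.resize(np.clip(c["color"][y:y+h,x:x+w].astype(float)*3,0,255).astype(np.uint8),None,fx=s,fy=s)
save({"color":np.hstack([f(b,230,205,100,75,4),f(a,210,180,100,75,4)])},"m0.png")
# bystanders in side
for n,p,z in(("beaker",(217,273),0),("weight",(212,249),0),("case",(203,200),.04)): print(n,onz(b,*p,z).round(3))
```

```text
knob (array([0.47180165, 0.3413393 , 0.21149697]), np.float64(0.000513913327393321))
near [[0.354, -0.215], [0.485, -0.194], [0.504, -0.33], [0.37, -0.348]] [ 0.428 -0.272] [0.132 0.138 0.135 0.134]
far [[0.571, -0.164], [0.706, -0.16], [0.707, -0.299], [0.571, -0.305]] [ 0.639 -0.232] [0.135 0.139 0.137 0.141]
plate scene [[0.72, 0.421, 0.006], [0.475, 0.389, 0.006], [0.488, 0.242, 0.006]]
b [[63, 197, 49, 106, 2298], [230, 230, 98, 39, 2209], [397, 256, 85, 62, 1276], [385, 362, 127, 22, 1287]]
a []
beaker [ 0.418 -0.068  0.   ]
weight [0.403 0.085 0.   ]
case [0.369 0.427 0.04 ]
```

View pics/m0.png

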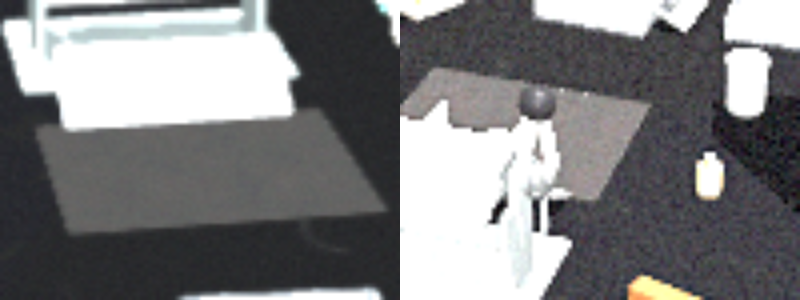

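Knob height is 0.2115 against the expected 0.2113, and the tray sides come out at about 0.136 × 0.138, both as given. The stretched crop shows the mat corners in the side view at (239.5,236.8), (310,232.5), (326,257.5) and (248,263.5).

Run:
```python
from h import *
import pickle
a,b=pickle.load(open("c0.pkl","rb"))
P=np.array([onz(b,u,v,.004)[:2] for u,v in [(239.5,236.75),(310,232.5),(326.2,257.5),(248.2,263.5)]])
print(P.round(3),np.linalg.norm(P-np.roll(P,-1,0),axis=1).round(3))
e=(P[1]-P[0]+P[2]-P[3]);n=(P[0]-P[3]+P[1]-P[2]);y1,y2=np.arctan2(e[1],e[0]),np.arctan2(-n[0],n[1]);print(y1,y2)
k=np.array([.4718,.3413])
for y in (.09,.1,.11,.12,.13):
    e=np.array([np.cos(y),np.sin(y)]);n=np.array([-e[1],e[0]]);O=k+.132*e-.0428*n
    print(y,O.round(4),"mat mid by stand",(O-.229*n).round(3),P.mean(0).round(3), [(k+n*(-.0428-.11*np.sin(l-.4))).round(3).tolist()+[round(.11+.11*np.cos(l-.4),3)] for l in(0,.2,.4,.7)])
```

```text
[[ 0.496  0.162]
 [ 0.74   0.181]
 [ 0.753 -0.003]
 [ 0.511 -0.025]] [0.245 0.184 0.243 0.188]
0.08295056403285811 0.07469876826661034
0.09 [0.6071 0.3105] mat mid by stand [0.628 0.082] [0.625 0.079] [[0.472, 0.341, np.float64(0.211)], [0.474, 0.32, np.float64(0.218)], [0.476, 0.299, np.float64(0.22)], [0.479, 0.266, np.float64(0.215)]]
0.1 [0.6074 0.3119] mat mid by stand [0.63  0.084] [0.625 0.079] [[0.472, 0.341, np.float64(0.211)], [0.474, 0.32, np.float64(0.218)], [0.476, 0.299, np.float64(0.22)], [0.479, 0.266, np.float64(0.215)]]
0.11 [0.6077 0.3132] mat mid by stand [0.633 0.086] [0.625 0.079] [[0.472, 0.341, np.float64(0.211)], [0.474, 0.32, np.float64(0.218)], [0.476, 0.299, np.float64(0.22)], [0.48, 0.266, np.float64(0.215)]]
0.12 [0.608  0.3146] mat mid by stand [0.635 0.087] [0.625 0.079] [[0.472, 0.341, np.float64(0.211)], [0.474, 0.321, np.float64(0.218)], [0.477, 0.299, np.float64(0.22)], [0.481, 0.267, np.float64(0.215)]]
0.13 [0.6082 0.316 ] mat mid by stand [0.638 0.089] [0.625 0.079] [[0.472, 0.341, np.float64(0.211)], [0.475, 0.321, np.float64(0.218)], [0.477, 0.299, np.float64(0.22)], [0.482, 0.267, np.float64(0.215)]]
```

Call:
carry_out:
  series:
    - {"travel": [1,1,1],"delta_rot": [0,0,1],"fingers": -1}
    - {"travel": [1,1,1],"delta_rot": [0,0,1],"fingers": -1}
    - {"travel": [1,1,0],"delta_rot": [0,0,1],"fingers": -1}
    - {"travel": [1,1,0],"delta_rot": [0,0,1],"fingers": -1}
    - {"travel": [1,1,0],"delta_rot": [0,0,1],"fingers": -1}

```text
clock: 0.72
tcp_pos: [0.3388, -0.408, 0.281]
orientation: [-0.0, 0.904, 0.427, -0.0]
wrist_force: [0.4, 0.0, -0.2]
finger_gap: 0.0852
grip_force: 0.0
```

Call:
carry_out:
  series:
    - {"travel": [1,1,0],"delta_rot": [0,0,1],"fingers": -1}
    - {"travel": [1,1,0],"delta_rot": [0,0,1],"fingers": -1}
    - {"travel": [1,1,0],"delta_rot": [0,0,1],"fingers": -1}
    - {"travel": [1,1,0],"delta_rot": [0,0,1],"fingers": -1}
    - {"travel": [1,1,0],"delta_rot": [0,0,1],"fingers": -1}

```text
clock: 1.35
tcp_pos: [0.4637, -0.283, 0.2809]
orientation: [-0.0, 0.77, 0.638, -0.0]
wrist_force: [0.4, 0.3, -0.1]
finger_gap: 0.0855
grip_force: 0.0
```

Call:
carry_out:
  series:
    - {"travel": [1,1,0],"delta_rot": [0,0,1],"fingers": -1}
    - {"travel": [1,1,0],"delta_rot": [0,0,1],"fingers": -1}
    - {"travel": [0,1,0],"delta_rot": [0,0,1],"fingers": -1}
    - {"travel": [0,1,0],"delta_rot": [0,0,1],"fingers": -1}
    - {"travel": [0,1,0],"delta_rot": [0,0,1],"fingers": -1}

```text
clock: 1.98
tcp_pos: [0.513, -0.1581, 0.2807]
orientation: [-0.001, 0.588, 0.809, -0.0]
wrist_force: [0.0, 0.5, 0.0]
finger_gap: 0.0855
grip_force: 0.0
```

Call:
carry_out:
  series:
    - {"travel": [-0.1,1,0],"delta_rot": [0,0,1],"fingers": -1}
    - {"travel": [-0.1,1,0],"delta_rot": [0,0,1],"fingers": -1}
    - {"travel": [-0.1,1,0],"delta_rot": [0,0,1],"fingers": -1}
    - {"travel": [-0.1,1,0],"delta_rot": [0,0,1],"fingers": -1}
    - {"travel": [-0.1,1,0],"delta_rot": [0,0,1],"fingers": -1}

```text
clock: 2.6
tcp_pos: [0.5002, -0.0332, 0.2809]
orientation: [-0.0, 0.37, 0.929, -0.0]
wrist_force: [-0.0, 1.2, 1.0]
finger_gap: 0.0854
grip_force: 0.0
```

Call:
carry_out:
  series:
    - {"travel": [-0.1,1,0],"delta_rot": [0,0,1],"fingers": -1}
    - {"travel": [-0.1,1,0],"delta_rot": [0,0,1],"fingers": -1}
    - {"travel": [-0.1,1,0],"delta_rot": [0,0,1],"fingers": -1}
    - {"travel": [-0.1,1,0],"delta_rot": [0,0,1],"fingers": -1}
    - {"travel": [-0.1,1,0],"delta_rot": [0,0,1],"fingers": -1}

```text
clock: 3.22
tcp_pos: [0.4878, 0.0917, 0.2809]
orientation: [-0.0, 0.129, 0.992, 0.0]
wrist_force: [1.2, 0.1, -0.2]
finger_gap: 0.0853
grip_force: 0.0
```

Call:
carry_out:
  series:
    - {"travel": [-0.1,1,0],"delta_rot": [0,0,1],"fingers": -1}
    - {"travel": [-0.1,1,0],"delta_rot": [0,0,1],"fingers": -1}
    - {"travel": [-0.1,1,0],"delta_rot": [0,0,1],"fingers": -1}
    - {"travel": [-0.1,1,0],"delta_rot": [0,0,0.4],"fingers": -1}
    - {"travel": [-0.1,1,0],"fingers": -1}

```text
invalid input
```

Call:
carry_out:
  series:
    - {"travel": [-0.1,1,0],"fingers": -0.2}
    - {"travel": [0,1,0],"fingers": -0.2}
    - {"travel": [0,1,0],"fingers": -0.2}
    - {"travel": [0,1,0],"fingers": -0.2}
    - {"travel": [0,1,0],"fingers": -0.2}

```text
invalid input
```

Run:
```python
from h import *
c=cam("wrist");save(c,"w1.png");print(proj(c,[.4718,.3413,.2115]),env.get_state()["finger_gap"],env.get_state()["tcp_pos"])
g=c["color"].astype(int).sum(2)
```

```text
(np.float64(575.8541299863614), np.float64(106.17701329651477)) 0.08540497102941018 [0.48723989 0.09403112 0.28097982]
```

View pics/w1.png

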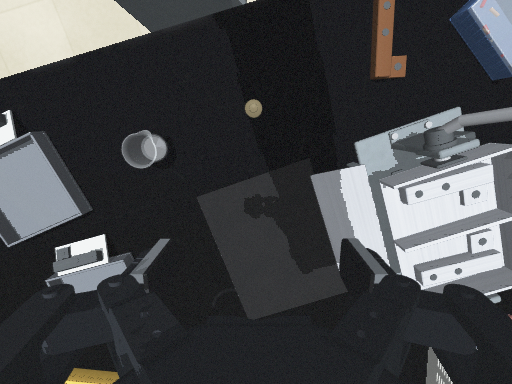

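The wrist view at (254,107) shows the weight and at (145,148) the beaker; the pan's brackets lie at about (445,188) and (450,258). The last two calls were refused because some rows had no delta_rot, so I'll send them again complete.

Call:
carry_out:
  series:
    - {"travel": [-0.1,1,0],"delta_rot": [0,0,1],"fingers": -1}
    - {"travel": [-0.1,1,0],"delta_rot": [0,0,1],"fingers": -1}
    - {"travel": [-0.1,1,0],"delta_rot": [0,0,1],"fingers": -1}
    - {"travel": [-0.1,1,0],"delta_rot": [0,0,0.4],"fingers": -1}
    - {"travel": [-0.1,1,0],"delta_rot": [0,0,0],"fingers": -1}

```text
clock: 3.9
tcp_pos: [0.4754, 0.2165, 0.2809]
orientation: [-0.0, -0.039, 0.999, -0.0]
wrist_force: [0.1, -0.3, -0.8]
finger_gap: 0.0853
grip_force: 0.0
```

Call:
carry_out:
  series:
    - {"travel": [-0.1,1,0],"delta_rot": [0,0,0],"fingers": -0.2}
    - {"travel": [0,1,0],"delta_rot": [0,0,0],"fingers": -0.2}
    - {"travel": [0,1,0],"delta_rot": [0,0,0],"fingers": -0.2}
    - {"travel": [0,1,0],"delta_rot": [0,0,0],"fingers": -0.2}
    - {"travel": [0,1,0],"delta_rot": [0,0,0],"fingers": -0.2}

```text
clock: 4.53
tcp_pos: [0.473, 0.3415, 0.2808]
orientation: [-0.0, -0.039, 0.999, -0.0]
wrist_force: [0.2, -0.0, -0.3]
finger_gap: 0.0514
grip_force: 0.0
```

Run:
```python
from h import *
c=cam("wrist");save(c,"w2.png");print(proj(c,[.4718,.3413,.2115]),env.get_state())
```

```text
(np.float64(257.2439075257882), np.float64(206.1074348038719)) {'clock': 4.575, 'joint_pos': array([0.49075873, 0.32600549, 0.18324061, 1.42820029, 0.00169119,
       0.4113077 ]), 'qvel': array([-0.02905481, -0.02127066, -0.04094256,  0.00323239, -0.01574063,
       -0.05952887]), 'tau': array([-1.47074215e+00, -5.12751496e+01,  2.85711819e+01,  1.32513262e+00,
       -5.36808092e-01,  3.04559874e-02]), 'tcp_pos': array([0.47292016, 0.34399219, 0.28046113]), 'orientation': array([-4.44573778e-04, -3.97149801e-02,  9.99210688e-01,  7.24230908e-04]), 'wrist_force': array([1.16756845, 1.10294477, 0.2674132 ]), 'ft_torque': array([ 0.10627527, -0.03649396, -0.05058223]), 'grip_force': 0.0, 'finger_gap': 0.051310247758853116}
```

View pics/w2.png

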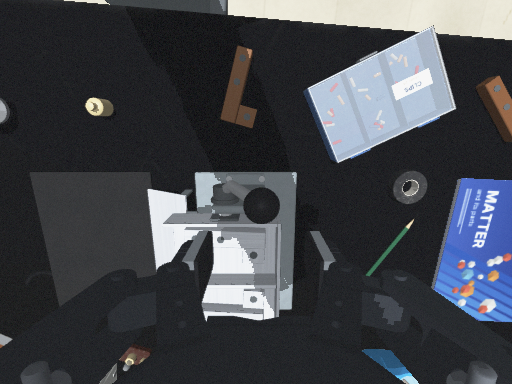

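The knob shows at (262,205), against (257,206) predicted, so it is within about 4 mm and between the fingers. I'll lower and push.

Call:
carry_out:
  series:
    - {"travel": [0,0,-0.9],"delta_rot": [0,0,0],"fingers": -0.2}
    - {"travel": [0,0,-0.9],"delta_rot": [0,0,0],"fingers": -0.2}
    - {"travel": [0,0,-0.8],"delta_rot": [0,0,0],"fingers": -0.2}
    - {"travel": [0,0,-0.8],"delta_rot": [0,0,0],"fingers": -0.2}
    - {"travel": [0,0,0],"delta_rot": [0,0,0],"fingers": -0.2}

```text
clock: 5.2
tcp_pos: [0.472, 0.3399, 0.1944]
orientation: [-0.002, -0.039, 0.999, -0.001]
wrist_force: [0.4, 0.4, -0.3]
finger_gap: 0.0513
grip_force: 0.0
```

Call:
carry_out:
  series:
    - {"travel": [0.03,-0.4,0],"delta_rot": [0,0,0],"fingers": -0.2}
    - {"travel": [0.03,-0.4,0],"delta_rot": [0,0,0],"fingers": -0.2}
    - {"travel": [0.03,-0.4,0],"delta_rot": [0,0,0],"fingers": -0.2}
    - {"travel": [0.03,-0.4,0],"delta_rot": [0,0,0],"fingers": -0.2}
    - {"travel": [0.03,-0.4,0],"delta_rot": [0,0,0],"fingers": -0.2}

```text
clock: 5.82
tcp_pos: [0.477, 0.29, 0.1965]
orientation: [0.0, -0.039, 0.999, -0.0]
wrist_force: [0.5, 2.4, 1.3]
finger_gap: 0.0514
grip_force: 1.3
```

Call:
carry_out:
  series:
    - {"travel": [0.03,-0.3,0],"delta_rot": [0,0,0],"fingers": -0.2}
    - {"travel": [0.03,-0.3,0],"delta_rot": [0,0,0],"fingers": -0.2}
    - {"travel": [0.02,-0.3,0],"delta_rot": [0,0,0],"fingers": -0.2}
    - {"travel": [0.02,-0.3,0],"delta_rot": [0,0,0],"fingers": -0.2}
    - {"travel": [0,0,0],"delta_rot": [0,0,0],"fingers": -0.2}

```text
clock: 6.45
tcp_pos: [0.4793, 0.26, 0.196]
orientation: [-0.0, -0.039, 0.999, -0.001]
wrist_force: [0.1, 0.1, 0.6]
finger_gap: 0.051
grip_force: 0.0
```

Call:
carry_out:
  series:
    - {"travel": [0,0,0],"delta_rot": [0,0,0],"fingers": -0.2}
    - {"travel": [0,0,0],"delta_rot": [0,0,0],"fingers": -0.2}
    - {"travel": [0,0,0],"delta_rot": [0,0,0],"fingers": -0.2}
    - {"travel": [0,0,0],"delta_rot": [0,0,0],"fingers": -0.2}

```text
clock: 6.95
tcp_pos: [0.4794, 0.261, 0.1964]
orientation: [0.0, -0.039, 0.999, 0.0]
wrist_force: [0.0, -0.9, 0.4]
finger_gap: 0.0513
grip_force: 0.0
```

Run:
```python
from h import *
a=cam("scene");b=cam("side")
f=lambda c,x,y,w,h,s:cv2.resize(np.clip(c["color"][y:y+h,x:x+w]*1.0,0,255).astype(np.uint8),None,fx=s,fy=s,interpolation=cv2.INTER_CUBIC)
save({"color":np.hstack([f(b,225,150,100,125,4),f(a,175,160,100,125,4)])},"t1.png")
import pickle;pickle.dump((a,b),open("c1.pkl","wb"))
```

```text
(no output)
```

View pics/t1.png

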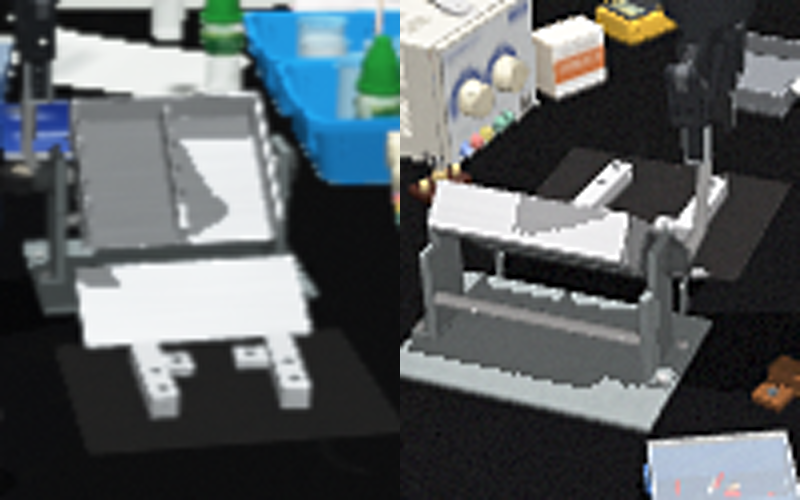

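Both brackets have slid onto the mat, foot down. The one on the robot side (about side (264,245)) has its foot pointing to +x at the +y end, so it is the left-hand one; the far one (about side (298,245)) is the right-hand one. Now I'll swing the pan back.

Call:
carry_out:
  series:
    - {"travel": [-0.04,0.5,0],"delta_rot": [0,0,0],"fingers": -0.2}
    - {"travel": [-0.04,0.5,0],"delta_rot": [0,0,0],"fingers": -0.2}
    - {"travel": [-0.04,0.5,0],"delta_rot": [0,0,0],"fingers": -0.2}
    - {"travel": [-0.04,0.5,0],"delta_rot": [0,0,0],"fingers": -0.2}
    - {"travel": [-0.04,0.5,0],"delta_rot": [0,0,0],"fingers": -0.2}

```text
clock: 7.68
tcp_pos: [0.4743, 0.3245, 0.1963]
orientation: [-0.0, -0.039, 0.999, 0.0]
wrist_force: [0.6, -1.4, 0.1]
finger_gap: 0.0514
grip_force: 0.7
```

Call:
carry_out:
  series:
    - {"travel": [-0.04,0.5,0],"delta_rot": [0,0,0],"fingers": -0.2}
    - {"travel": [-0.04,0.4,0],"delta_rot": [0,0,0],"fingers": -0.2}
    - {"travel": [0,0.2,0],"delta_rot": [0,0,0],"fingers": -0.2}
    - {"travel": [0,0,0],"delta_rot": [0,0,0],"fingers": -0.2}

```text
clock: 8.18
tcp_pos: [0.4724, 0.3515, 0.1962]
orientation: [-0.0, -0.039, 0.999, 0.0]
wrist_force: [0.8, -0.4, 1.0]
finger_gap: 0.0514
grip_force: 0.0
```

Call:
carry_out:
  series:
    - {"travel": [0,0.15,0],"delta_rot": [0,0,0],"fingers": -0.2}
    - {"travel": [0,0.15,0],"delta_rot": [0,0,0],"fingers": -0.2}
    - {"travel": [0,0,0],"delta_rot": [0,0,0],"fingers": -0.2}

```text
clock: 8.55
tcp_pos: [0.4724, 0.3547, 0.196]
orientation: [-0.0, -0.038, 0.999, -0.004]
wrist_force: [-0.4, -12.3, 1.1]
finger_gap: 0.0513
grip_force: 6.1
```

The force rose to 12 N, so the pan is at its parked stop. I'll back off and go above the mat.

Call:
carry_out:
  series:
    - {"travel": [0,-0.5,0],"delta_rot": [0,0,0],"fingers": -0.2}
    - {"travel": [0,0,0.9],"delta_rot": [0,0,0],"fingers": -0.2}
    - {"travel": [0,0,0.9],"delta_rot": [0,0,0],"fingers": -0.2}
    - {"travel": [0,0,0.9],"delta_rot": [0,0,0],"fingers": -0.2}
    - {"travel": [0,0,0.9],"delta_rot": [0,0,0],"fingers": -0.2}

```text
clock: 9.18
tcp_pos: [0.4726, 0.346, 0.2875]
orientation: [0.0, -0.039, 0.999, 0.001]
wrist_force: [0.5, -0.2, -0.4]
finger_gap: 0.0514
grip_force: 0.0
```

Call:
carry_out:
  series:
    - {"travel": [0.5,-1,0],"delta_rot": [0,0,0],"fingers": -1}
    - {"travel": [0.5,-1,0],"delta_rot": [0,0,0],"fingers": -1}
    - {"travel": [0.5,-1,0],"delta_rot": [0,0,0],"fingers": -1}
    - {"travel": [0.5,-1,0],"delta_rot": [0,0,0],"fingers": -1}
    - {"travel": [0.5,-1,0],"delta_rot": [0,0,0],"fingers": -1}

```text
clock: 9.8
tcp_pos: [0.5355, 0.2201, 0.2867]
orientation: [0.001, -0.039, 0.999, 0.001]
wrist_force: [-0.4, -0.1, -0.2]
finger_gap: 0.0854
grip_force: 0.0
```

Call:
carry_out:
  series:
    - {"travel": [0.5,-1,0],"delta_rot": [0,0,0],"fingers": -1}
    - {"travel": [0.5,-1,0],"delta_rot": [0,0,0],"fingers": -1}
    - {"travel": [0.5,-1,0],"delta_rot": [0,0,0],"fingers": -1}
    - {"travel": [0.5,-1,0],"delta_rot": [0,0,0],"fingers": -1}
    - {"travel": [0.5,-1,0],"delta_rot": [0,0,0],"fingers": -1}

```text
clock: 10.42
tcp_pos: [0.598, 0.0951, 0.2867]
orientation: [0.001, -0.039, 0.999, 0.0]
wrist_force: [1.2, 0.5, 0.1]
finger_gap: 0.0853
grip_force: 0.0
```

Run:
```python
from h import *
a=cam("scene");b=cam("side");c=cam("wrist")
import pickle;pickle.dump((a,b,c),open("c2.pkl","wb"))
f=lambda c,x,y,w,h,s:cv2.resize(c["color"][y:y+h,x:x+w],None,fx=s,fy=s,interpolation=cv2.INTER_CUBIC)
save({"color":np.hstack([c["color"],f(b,230,165,96,128,3)])},"w3.png")
```

```text
(no output)
```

View pics/w3.png

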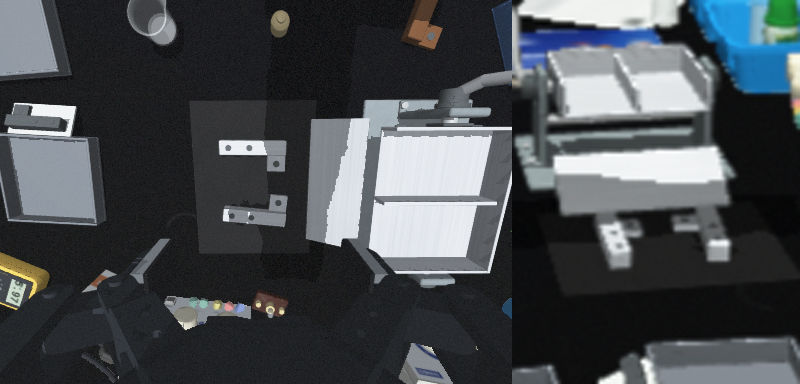

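The pan is parked and level. In the wrist view the robot-side bracket has its bar along (219..286,148) with the foot pointing to +x, so it is left-hand. The lower one has its bar along (223..287,216) with the foot pointing to −x, so it is right-hand.

Run:
```python
from h import *
import pickle
a,b,c=pickle.load(open("c2.pkl","rb"))
g=cv2.cvtColor(c["color"],cv2.COLOR_RGB2GRAY); m=np.zeros_like(g); m[105:245,200:302]=(g[105:245,200:302]>80)*255
m=cv2.morphologyEx(m,cv2.MORPH_CLOSE,np.ones((5,5)))
for k in cv2.findContours(m,0,2)[0]:
    if cv2.contourArea(k)<300: continue
    p=cv2.approxPolyDP(k,4,True)[:,0]
    print(cv2.contourArea(k))
    for u,v in p: print((int(u),int(v)),onz(c,u,v,.024)[:2].round(4))
    r=cv2.boxPoints(cv2.minAreaRect(k)); print("rect",[onz(c,u,v,.02)[:2].round(4).tolist() for u,v in r])
# tray far & near from wrist (outer rim z .028) 
print("farTray",[onz(c,u,v,.028)[:2].round(4).tolist() for u,v in[(0,139),(99,138),(105,223)]])
# side-view check of the bars (front end of top face)
print(onz(b,230+(618-512)/3,165+243/3,.024).round(3),onz(b,230+(717-512)/3,165+240/3,.024).round(3))
```

```text
1184.5
(287, 197) [0.6387 0.142 ]
(271, 194) [0.6358 0.1169]
(268, 209) [0.6604 0.1143]
(225, 205) [0.6589 0.0467]
(222, 220) [0.6841 0.0431]
(283, 226) [0.687  0.1406]
rect [[0.6871, 0.0421], [0.6351, 0.0443], [0.6366, 0.1427], [0.689, 0.1437]]
1229.0
(218, 141) [0.5616 0.0323]
(219, 154) [0.5804 0.0345]
(266, 155) [0.5767 0.1042]
(267, 170) [0.599  0.1076]
(284, 170) [0.5971 0.1332]
(284, 140) [0.5529 0.1287]
rect [[0.5605, 0.0317], [0.5529, 0.1321], [0.599, 0.1368], [0.6068, 0.0334]]
farTray [[0.5822, -0.2821], [0.57, -0.139], [0.7014, -0.1401]]
[0.57  0.048 0.024] [0.675 0.048 0.024]
```

The wrist and side views disagree by about 2 cm at the tray edge, so I'm checking the wrist camera for distortion and comparing known points.

Run:
```python
from h import *
import pickle
a,b,c=pickle.load(open("c2.pkl","rb"))
print({k:np.round(v,3).tolist() for k,v in c.items() if k!="color"})
print("mat",[onz(c,u,v,.004)[:2].round(3).tolist() for u,v in[(190,101),(316,100),(199,254)]])
for n,P in(("tab far tray rim +y corners scene",[]),):
    pass
# scene view rims: enlarge for trays and brackets
f=lambda c,x,y,w,h,s:cv2.resize(np.clip(c["color"][y:y+h,x:x+w]*1.5,0,255).astype(np.uint8),None,fx=s,fy=s,interpolation=cv2.INTER_CUBIC)
save({"color":np.vstack([f(a,195,155,150,56,5),f(b,245,215,150,56,5)])},"s3.png")
```

```text
{'fx': 270.483, 'fy': 270.483, 'cx': 258.444, 'cy': 197.516, 'hand_eye': [[0.0, 0.965, 0.263, 0.066], [1.0, -0.0, -0.001, 0.001], [-0.001, 0.263, -0.965, -0.142], [0.0, 0.0, 0.0, 1.0]], 'world_from_camera': [[-0.075, -0.962, -0.263, 0.533], [0.997, -0.072, -0.02, 0.089], [0.001, -0.264, 0.965, 0.429], [0.0, 0.0, 0.0, 1.0]]}
mat [[0.508, -0.014], [0.493, 0.172], [0.757, 0.004]]
```

View pics/s3.png

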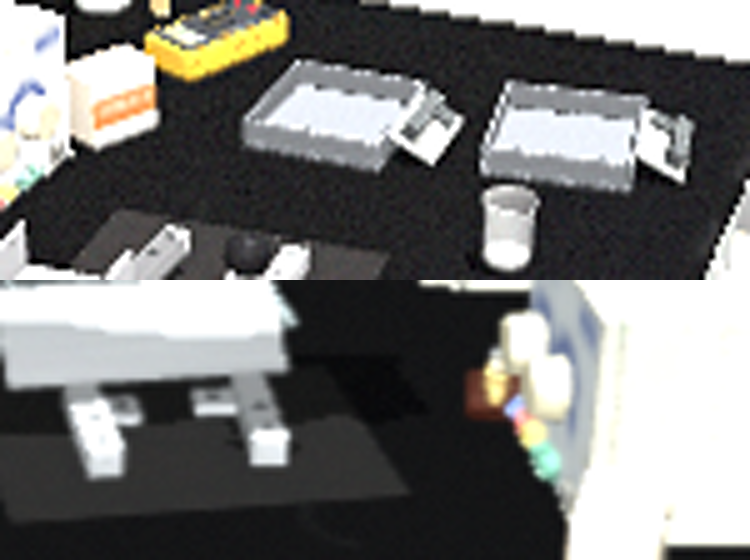

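The wrist view has about 1.5 mm per pixel here, against 7 mm in depth for the side view, and it also agreed better with the lever stop. So I trust the wrist view. Left bar middle is (0.568,0.081) at yaw 0.09 and right bar middle is (0.6745,0.092) at yaw −0.03. The side view's x values of 0.570 and 0.675 agree. Next I'll turn the tool 90° and go over the left bar.

Call:
carry_out:
  series:
    - {"travel": [-0.1,-0.05,-0.2],"delta_rot": [0,0,1],"fingers": -0.1}
    - {"travel": [-0.1,-0.05,-0.2],"delta_rot": [0,0,1],"fingers": -0.1}
    - {"travel": [-0.1,-0.05,-0.2],"delta_rot": [0,0,1],"fingers": -0.1}
    - {"travel": [-0.1,-0.05,-0.2],"delta_rot": [0,0,1],"fingers": -0.1}
    - {"travel": [-0.1,-0.05,-0.2],"delta_rot": [0,0,1],"fingers": -0.1}

```text
clock: 11.2
tcp_pos: [0.5845, 0.0907, 0.2615]
orientation: [0.0, -0.287, 0.958, 0.0]
wrist_force: [0.6, -0.8, -0.1]
finger_gap: 0.0467
grip_force: 0.0
```

Call:
carry_out:
  series:
    - {"travel": [-0.1,-0.05,-0.2],"delta_rot": [0,0,1],"fingers": -0.1}
    - {"travel": [-0.1,-0.05,-0.2],"delta_rot": [0,0,1],"fingers": -0.1}
    - {"travel": [-0.1,-0.05,-0.2],"delta_rot": [0,0,1],"fingers": -0.1}
    - {"travel": [-0.1,-0.05,-0.2],"delta_rot": [0,0,1],"fingers": -0.1}
    - {"travel": [-0.1,-0.05,-0.2],"delta_rot": [0,0,1],"fingers": -0.1}

```text
clock: 11.82
tcp_pos: [0.572, 0.0845, 0.2365]
orientation: [0.0, -0.515, 0.857, 0.0]
wrist_force: [-0.4, -0.1, -0.1]
finger_gap: 0.0466
grip_force: 0.0
```

Call:
carry_out:
  series:
    - {"travel": [-0.1,-0.05,-0.2],"delta_rot": [0,0,1],"fingers": -0.1}
    - {"travel": [-0.1,-0.05,-0.2],"delta_rot": [0,0,1],"fingers": -0.1}
    - {"travel": [0,-0.05,-0.2],"delta_rot": [0,0,1],"fingers": -0.1}
    - {"travel": [0,-0.05,-0.2],"delta_rot": [0,0,1],"fingers": -0.1}
    - {"travel": [0,0,-0.2],"delta_rot": [0,0,1],"fingers": -0.1}

```text
clock: 12.45
tcp_pos: [0.5671, 0.0794, 0.2116]
orientation: [-0.001, 0.711, -0.703, -0.0]
wrist_force: [-0.5, -1.3, -0.5]
finger_gap: 0.0467
grip_force: 0.0
```

Call:
carry_out:
  series:
    - {"travel": [0,0,-0.2],"delta_rot": [0,0,0.8],"fingers": -0.1}
    - {"travel": [0,0,0],"delta_rot": [0,0,0],"fingers": -0.1}

```text
clock: 12.7
tcp_pos: [0.5668, 0.0793, 0.2062]
orientation: [-0.0, 0.737, -0.675, -0.0]
wrist_force: [0.4, -0.1, 0.1]
finger_gap: 0.0472
grip_force: 0.0
```

Run:
```python
from h import *
c=cam("wrist");s=env.get_state();print(s["tcp_pos"],s["orientation"],s["joint_pos"])
save(c,"w4.png");import pickle;pickle.dump(c,open("c4.pkl","wb"))
for p in([.568,.0815,.024],[.571,.034,.024],[.6745,.092,.024]): print(proj(c,p))
```

```text
[0.56706374 0.07916263 0.20651121] [-1.61336709e-04  7.37099944e-01 -6.75783708e-01 -1.60451561e-04] [-1.71758466e-03  3.16249555e-01 -1.04955309e-02  1.24407050e+00
  4.54671263e-04 -1.65925536e+00]
(np.float64(257.6150321744356), np.float64(181.05235944170914))
(np.float64(258.58222957602493), np.float64(141.4066117769137))
(np.float64(170.25998441075944), np.float64(181.92703152046676))
```

View pics/w4.png

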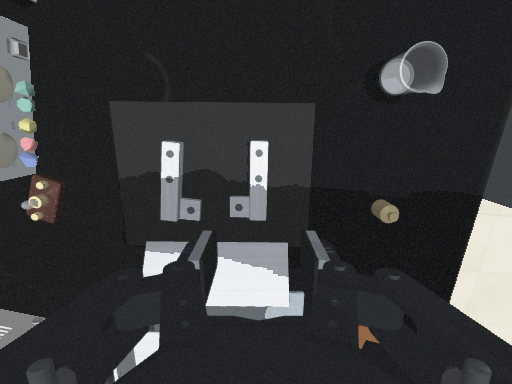

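In the wrist view the left bar runs (259,141)–(258,219) and the right bar runs (172,142)–(169,220), both within 1 px of prediction. I'll go down and grip the left one.

Call:
carry_out:
  series:
    - {"travel": [0,0,-1],"delta_rot": [0,0,0],"fingers": -0.1}
    - {"travel": [0,0,-1],"delta_rot": [0,0,0],"fingers": -0.1}
    - {"travel": [0,0,-1],"delta_rot": [0,0,0],"fingers": -0.1}
    - {"travel": [0,0,-1],"delta_rot": [0,0,0],"fingers": -0.1}
    - {"travel": [0,0,-1],"delta_rot": [0,0,0],"fingers": -0.1}

```text
clock: 13.38
tcp_pos: [0.5676, 0.0789, 0.0811]
orientation: [-0.0, 0.737, -0.676, 0.0]
wrist_force: [0.2, 0.0, -0.2]
finger_gap: 0.0468
grip_force: 0.0
```

Call:
carry_out:
  series:
    - {"travel": [0,0,-1],"delta_rot": [0,0,0],"fingers": -0.1}
    - {"travel": [0,0,-1],"delta_rot": [0,0,0],"fingers": -0.1}
    - {"travel": [0,0,-0.6],"delta_rot": [0,0,0],"fingers": -0.1}
    - {"travel": [0,0,-0.35],"delta_rot": [0,0,0],"fingers": -0.1}
    - {"travel": [0,0,0],"delta_rot": [0,0,0],"fingers": -0.1}

```text
clock: 14.0
tcp_pos: [0.5673, 0.0785, 0.0075]
orientation: [0.0, 0.737, -0.676, -0.0]
wrist_force: [0.3, 0.1, -0.1]
finger_gap: 0.0469
grip_force: 0.0
```

Call:
carry_out:
  series:
    - {"travel": [0,0,0],"delta_rot": [0,0,0],"fingers": 1}
    - {"travel": [0,0,0],"delta_rot": [0,0,0],"fingers": 1}
    - {"travel": [0,0,0],"delta_rot": [0,0,0],"fingers": 1}
    - {"travel": [0,0,0],"delta_rot": [0,0,0],"fingers": 1}
  squeeze: 50

```text
clock: 14.5
tcp_pos: [0.5684, 0.0784, 0.0087]
orientation: [-0.001, 0.737, -0.676, 0.001]
wrist_force: [-0.3, 0.1, 5.5]
finger_gap: 0.0205
grip_force: 49.8
```

Call:
carry_out:
  series:
    - {"travel": [0,0,0.5],"delta_rot": [0,0,0],"fingers": 1}
    - {"travel": [0,0,1],"delta_rot": [0,0,0],"fingers": 1}
    - {"travel": [0,0,1],"delta_rot": [0,0,0],"fingers": 1}
    - {"travel": [0,0,1],"delta_rot": [0,0,0],"fingers": 1}
    - {"travel": [0,0,1],"delta_rot": [0,0,0],"fingers": 1}

```text
clock: 15.12
tcp_pos: [0.5669, 0.0784, 0.1211]
orientation: [0.0, 0.737, -0.676, -0.0]
wrist_force: [-0.1, 0.8, -2.4]
finger_gap: 0.0208
grip_force: 49.0
```

Call:
carry_out:
  series:
    - {"travel": [0.3,-1,1],"delta_rot": [0,0,0],"fingers": 1}
    - {"travel": [0.3,-1,0],"delta_rot": [0,0,0],"fingers": 1}
    - {"travel": [0.3,-1,0],"delta_rot": [0,0,0],"fingers": 1}
    - {"travel": [0.3,-1,0],"delta_rot": [0,0,0],"fingers": 1}
    - {"travel": [0.3,-1,0],"delta_rot": [0,0,0],"fingers": 1}

```text
clock: 15.75
tcp_pos: [0.6047, -0.0473, 0.1453]
orientation: [0.0, 0.737, -0.676, -0.0]
wrist_force: [1.3, 0.2, -1.3]
finger_gap: 0.0208
grip_force: 49.1
```

Call:
carry_out:
  series:
    - {"travel": [0.3,-1,0],"delta_rot": [0,0,0],"fingers": 1}
    - {"travel": [0.3,-1,0],"delta_rot": [0,0,0],"fingers": 1}
    - {"travel": [0.3,-1,0],"delta_rot": [0,0,0],"fingers": 1}
    - {"travel": [0,0,0],"delta_rot": [0,0,0],"fingers": 1}

```text
clock: 16.25
tcp_pos: [0.6281, -0.1241, 0.1448]
orientation: [0.0, 0.736, -0.677, 0.0]
wrist_force: [0.1, -0.1, -0.8]
finger_gap: 0.0209
grip_force: 49.1
```

Run:
```python
from h import *
b=cam("side");c=cam("wrist");s=env.get_state();print(s["tcp_pos"],s["finger_gap"],s["grip_force"])
save({"color":np.hstack([c["color"],cv2.resize(b["color"][180:340,170:350],(288,256))[:,:] if 0 else np.vstack([cv2.resize(b["color"][200:340,180:340],(288,252)),np.zeros((132,288,3),np.uint8)])])},"w5.png");import pickle;pickle.dump((b,c),open("c5.pkl","wb"))
```

```text
[ 0.62728358 -0.12201158  0.14475591] 0.0207857590567317 49.09872829914093
```

View pics/w5.png

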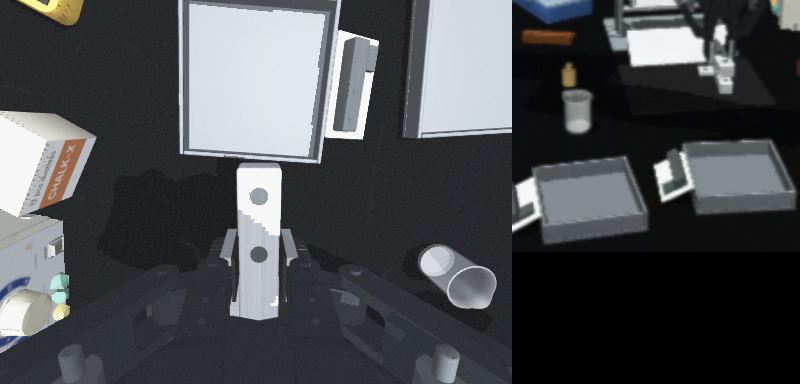

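The bracket is held in the wrist view, with the bar end at (260,165). The far tray's floor spans (190,3)–(325,158). Its tab, at (350,85), has the foot pointing to the robot at the −y end, so it is tray_left.

Run:
```python
from h import *
import pickle
b,c=pickle.load(open("c5.pkl","rb"))
print("rim",[onz(c,u,v,.028)[:2].round(4).tolist() for u,v in[(180,153),(321,163)]])
print("floor",[onz(c,u,v,.004)[:2].round(4).tolist() for u,v in[(190,149),(316,158),(326,10),(190,3)]])
for z in (.12,.135,.15):print("bar end",onz(c,260,165,z).round(4),[onz(c,u,165,z)[0].round(4) for u in(239,281)])
```

```text
rim [[0.7054, -0.155], [0.5705, -0.1571]]
floor [[0.7018, -0.1569], [0.5707, -0.1589], [0.5806, -0.2932], [0.7044, -0.2881]]
bar end [ 0.6302 -0.1635  0.12  ] [np.float64(0.6432), np.float64(0.6173)]
bar end [ 0.6305 -0.1657  0.135 ] [np.float64(0.6423), np.float64(0.6187)]
bar end [ 0.6307 -0.1679  0.15  ] [np.float64(0.6414), np.float64(0.6201)]
```

Tray_left's centre is (0.639,−0.225), with a rim width of 0.135 as given. I'm moving over it and lowering.

Call:
carry_out:
  series:
    - {"travel": [0,-0.9,0],"delta_rot": [0,0,0],"fingers": 1}
    - {"travel": [0,-0.9,0],"delta_rot": [0,0,0],"fingers": 1}
    - {"travel": [0,-0.9,0],"delta_rot": [0,0,0],"fingers": 1}
    - {"travel": [0,-0.9,0],"delta_rot": [0,0,0],"fingers": 1}
    - {"travel": [0,-0.7,0],"delta_rot": [0,0,0],"fingers": 1}

```text
clock: 16.98
tcp_pos: [0.6273, -0.2311, 0.145]
orientation: [0.0, 0.737, -0.676, 0.0]
wrist_force: [-0.4, 0.1, -0.9]
finger_gap: 0.021
grip_force: 49.1
```

Call:
carry_out:
  series:
    - {"travel": [0,0,-0.9],"delta_rot": [0,0,0],"fingers": 1}
    - {"travel": [0,0,-0.9],"delta_rot": [0,0,0],"fingers": 1}
    - {"travel": [0,0,-0.9],"delta_rot": [0,0,0],"fingers": 1}
    - {"travel": [0,0,-0.9],"delta_rot": [0,0,0],"fingers": 1}
    - {"travel": [0,0,-0.8],"delta_rot": [0,0,0],"fingers": 1}

```text
clock: 17.6
tcp_pos: [0.6272, -0.2296, 0.0341]
orientation: [0.0, 0.737, -0.676, -0.0]
wrist_force: [-0.2, 0.2, -1.5]
finger_gap: 0.0207
grip_force: 49.1
```

Call:
carry_out:
  series:
    - {"travel": [0,0,-0.5],"delta_rot": [0,0,0],"fingers": 1}
    - {"travel": [0,0,-0.4],"delta_rot": [0,0,0],"fingers": 1}
    - {"travel": [0,0,0],"delta_rot": [0,0,0],"fingers": 1}

```text
clock: 17.98
tcp_pos: [0.627, -0.229, 0.012]
orientation: [0.0, 0.737, -0.676, -0.001]
wrist_force: [0.4, -0.4, -1.1]
finger_gap: 0.0204
grip_force: 49.1
```

Call:
carry_out:
  series:
    - {"travel": [0,0,-0.08],"delta_rot": [0,0,0],"fingers": 1}
    - {"travel": [0,0,0],"delta_rot": [0,0,0],"fingers": 1}
    - {"travel": [0,0,0],"delta_rot": [0,0,0],"fingers": 0.1}
    - {"travel": [0,0,0],"delta_rot": [0,0,0],"fingers": -0.1}
    - {"travel": [0,0,0],"delta_rot": [0,0,0],"fingers": -0.1}

```text
clock: 18.6
tcp_pos: [0.6276, -0.2292, 0.0109]
orientation: [-0.0, 0.737, -0.676, 0.0]
wrist_force: [-0.8, -0.9, -0.4]
finger_gap: 0.0469
grip_force: 0.0
```

Call:
carry_out:
  series:
    - {"travel": [0,0,0],"delta_rot": [0,0,0],"fingers": -0.1}
    - {"travel": [0,0,0.5],"delta_rot": [0,0,0],"fingers": -0.1}
    - {"travel": [0,0,1],"delta_rot": [0,0,0],"fingers": -0.1}
    - {"travel": [0,0,1],"delta_rot": [0,0,0],"fingers": -0.1}
    - {"travel": [0,0,1],"delta_rot": [0,0,0],"fingers": -0.1}

```text
clock: 19.23
tcp_pos: [0.6276, -0.2292, 0.0999]
orientation: [-0.0, 0.737, -0.676, 0.0]
wrist_force: [-0.7, 0.5, -0.5]
finger_gap: 0.0465
grip_force: 0.0
```

Call:
carry_out:
  series:
    - {"travel": [0.1,1,1],"delta_rot": [0,0,0],"fingers": -0.1}
    - {"travel": [0.2,1,1],"delta_rot": [0,0,-0.2],"fingers": -0.1}
    - {"travel": [0.2,1,1],"delta_rot": [0,0,-0.2],"fingers": -0.1}
    - {"travel": [0.2,1,1],"delta_rot": [0,0,-0.2],"fingers": -0.1}
    - {"travel": [0.2,1,0],"delta_rot": [0,0,-0.2],"fingers": -0.1}

```text
clock: 19.85
tcp_pos: [0.6515, -0.1036, 0.2021]
orientation: [-0.001, 0.709, -0.705, 0.003]
wrist_force: [-0.1, -0.6, -0.8]
finger_gap: 0.0467
grip_force: 0.0
```

Call:
carry_out:
  series:
    - {"travel": [0.2,1,0],"delta_rot": [0,0,-0.2],"fingers": -0.1}
    - {"travel": [0.2,1,0],"delta_rot": [0,0,-0.2],"fingers": -0.1}
    - {"travel": [0.2,1,0],"delta_rot": [0,0,0],"fingers": -0.1}
    - {"travel": [0.2,1,0],"delta_rot": [0,0,0],"fingers": -0.1}
    - {"travel": [0.2,1,0],"delta_rot": [0,0,0],"fingers": -0.1}

```text
clock: 20.48
tcp_pos: [0.6751, 0.0218, 0.1992]
orientation: [0.0, -0.695, 0.719, -0.0]
wrist_force: [0.1, -0.9, -0.2]
finger_gap: 0.0471
grip_force: 0.0
```

Call:
carry_out:
  series:
    - {"travel": [0,1,0],"delta_rot": [0,0,0],"fingers": -0.1}
    - {"travel": [0,1,0],"delta_rot": [0,0,0],"fingers": -0.1}
    - {"travel": [0,0.6,0],"delta_rot": [0,0,0],"fingers": -0.1}
    - {"travel": [0,0,0],"delta_rot": [0,0,0],"fingers": -0.1}

```text
clock: 20.98
tcp_pos: [0.6747, 0.0872, 0.1982]
orientation: [-0.0, -0.696, 0.718, -0.0]
wrist_force: [-0.0, -0.1, 0.1]
finger_gap: 0.0469
grip_force: 0.0
```

Run:
```python
from h import *
b=cam("side");c=cam("wrist");s=env.get_state();print(s["tcp_pos"],s["orientation"])
p=[.6745,.092,.024];print(proj(c,p))
g=cv2.cvtColor(c["color"],cv2.COLOR_RGB2GRAY);u,v=map(int,proj(c,p));r=np.zeros_like(g);r[v-50:v+42,u-40:u+35]=255
m=cv2.morphologyEx(((g>80)*r).astype(np.uint8),cv2.MORPH_CLOSE,np.ones((5,5)))
k=max(cv2.findContours((m>0).astype(np.uint8),0,2)[0],key=cv2.contourArea)
for q in cv2.approxPolyDP(k,4,True)[:,0]: print(q,onz(c,*q,.024)[:2].round(4))
save({"color":np.hstack([c["color"],np.vstack([cv2.resize(b["color"][200:340,180:340],(288,252)),np.zeros((132,288,3),np.uint8)])])},"w6.png")
```

```text
[0.67489343 0.08564509 0.19808821] [-1.91322913e-04 -6.95469573e-01  7.18555513e-01 -1.02601309e-04]
(np.float64(259.0619269449932), np.float64(185.55117786634895))
[264 143] [0.6673 0.0421]
[248 145] [0.6858 0.0438]
[251 225] [0.6861 0.142 ]
[286 221] [0.6425 0.1381]
[286 200] [0.6423 0.111 ]
[266 199] [0.6666 0.109 ]
```

View pics/w6.png

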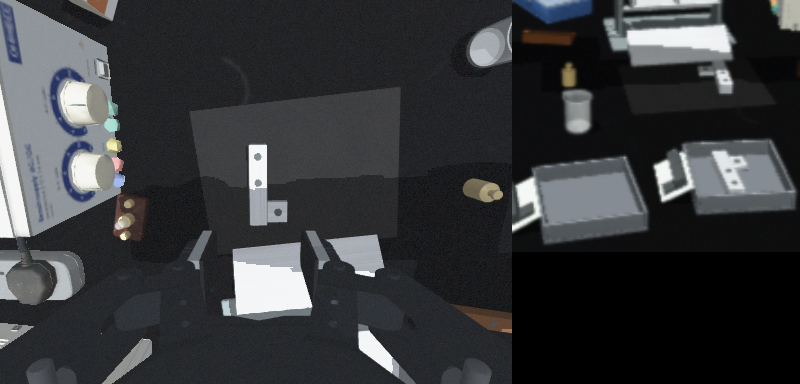

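The left bracket lies flat in the far tray. The right bar is at (258,185) in the wrist view, with its middle at (0.6765,0.0925). I've now viewed 12 pictures, over the limit of 10, so I'll view no more and check numerically from here. Next I'll grip the right bracket.

Call:
carry_out:
  series:
    - {"travel": [0.1,0.1,-1],"delta_rot": [0,0,0],"fingers": -0.1}
    - {"travel": [0,0,-1],"delta_rot": [0,0,0],"fingers": -0.1}
    - {"travel": [0,0,-1],"delta_rot": [0,0,0],"fingers": -0.1}
    - {"travel": [0,0,-1],"delta_rot": [0,0,0],"fingers": -0.1}
    - {"travel": [0,0,-1],"delta_rot": [0,0,0],"fingers": -0.1}

```text
clock: 21.7
tcp_pos: [0.6776, 0.087, 0.0723]
orientation: [-0.0, -0.695, 0.719, -0.0]
wrist_force: [0.4, -0.6, 0.4]
finger_gap: 0.0469
grip_force: 0.0
```

Call:
carry_out:
  series:
    - {"travel": [0,0,-1],"delta_rot": [0,0,0],"fingers": -0.1}
    - {"travel": [0,0,-1],"delta_rot": [0,0,0],"fingers": -0.1}
    - {"travel": [0,0,-0.4],"delta_rot": [0,0,0],"fingers": -0.1}
    - {"travel": [0,0,-0.2],"delta_rot": [0,0,0],"fingers": -0.1}
    - {"travel": [0,0,0],"delta_rot": [0,0,0],"fingers": -0.1}

```text
clock: 22.32
tcp_pos: [0.6778, 0.0881, 0.0086]
orientation: [0.0, -0.695, 0.719, -0.0]
wrist_force: [0.5, 0.3, -0.5]
finger_gap: 0.0471
grip_force: 0.0
```

Call:
carry_out:
  series:
    - {"travel": [0,0,0],"delta_rot": [0,0,0],"fingers": 1}
    - {"travel": [0,0,0],"delta_rot": [0,0,0],"fingers": 1}
    - {"travel": [0,0,0],"delta_rot": [0,0,0],"fingers": 1}
    - {"travel": [0,0,0],"delta_rot": [0,0,0],"fingers": 1}
  squeeze: 50

```text
clock: 22.82
tcp_pos: [0.6783, 0.0885, 0.0093]
orientation: [0.001, -0.696, 0.718, -0.001]
wrist_force: [-0.8, -0.3, 5.2]
finger_gap: 0.0206
grip_force: 49.8
```

Call:
carry_out:
  series:
    - {"travel": [0,0,0.6],"delta_rot": [0,0,0],"fingers": 1}
    - {"travel": [0,0,1],"delta_rot": [0,0,0],"fingers": 1}
    - {"travel": [0,0,1],"delta_rot": [0,0,0],"fingers": 1}
    - {"travel": [0,0,1],"delta_rot": [0,0,0],"fingers": 1}
    - {"travel": [0,0,1],"delta_rot": [0,0,0],"fingers": 1}

```text
clock: 23.45
tcp_pos: [0.6771, 0.0885, 0.1242]
orientation: [-0.0, -0.696, 0.719, 0.0]
wrist_force: [1.0, -0.3, -0.6]
finger_gap: 0.0207
grip_force: 49.0
```

Call:
carry_out:
  series:
    - {"travel": [-0.9,-1,1],"delta_rot": [0,0,0.2],"fingers": 1}
    - {"travel": [-0.9,-1,0],"delta_rot": [0,0,0.2],"fingers": 1}
    - {"travel": [-0.9,-1,0],"delta_rot": [0,0,0.2],"fingers": 1}
    - {"travel": [-0.9,-1,0],"delta_rot": [0,0,0.2],"fingers": 1}
    - {"travel": [-0.9,-1,0],"delta_rot": [0,0,0.2],"fingers": 1}

```text
clock: 24.08
tcp_pos: [0.5639, -0.0372, 0.1486]
orientation: [0.0, 0.731, -0.683, -0.0]
wrist_force: [-0.3, 0.0, -0.7]
finger_gap: 0.0208
grip_force: 49.1
```

Call:
carry_out:
  series:
    - {"travel": [-0.9,-1,0],"delta_rot": [0,0,0.2],"fingers": 1}
    - {"travel": [-0.9,-1,0],"delta_rot": [0,0,0.2],"fingers": 1}
    - {"travel": [-0.9,-1,0],"delta_rot": [0,0,0.2],"fingers": 1}
    - {"travel": [-0.9,-1,0],"delta_rot": [0,0,0.1],"fingers": 1}
    - {"travel": [-0.9,-0.5,0],"delta_rot": [0,0,0],"fingers": 1}

```text
clock: 24.7
tcp_pos: [0.4516, -0.1501, 0.1486]
orientation: [0.0, 0.754, -0.657, 0.0]
wrist_force: [-0.1, 0.1, -1.8]
finger_gap: 0.0209
grip_force: 49.1
```

Run:
```python
from h import *
c=cam("wrist");s=env.get_state();print(s["tcp_pos"],s["orientation"],s["finger_gap"])
import pickle;pickle.dump(c,open("c7.pkl","wb"))
u,v=map(int,proj(c,[.428,-.285,.004]));h=c["color"];print(u,v,h[v,u])
col=h[v-3:v+4,u-3:u+4].reshape(-1,3).mean(0)
m=(np.abs(h.astype(float)-col).max(2)<25).astype(np.uint8)
m=cv2.morphologyEx(m,cv2.MORPH_OPEN,np.ones((5,5)))
n,l,st,ce=cv2.connectedComponentsWithStats(m);k=l[v,u];print(st[k])
ct=max(cv2.findContours((l==k).astype(np.uint8),0,2)[0],key=cv2.contourArea)
for q in cv2.approxPolyDP(ct,5,True)[:,0]: print(q,onz(c,*q,.004)[:2].round(4))
print("front bar end at z .15: column scan",[ (vv,int(h[vv,258].sum())) for vv in range(120,200,8)])
```

```text
[ 0.44882132 -0.15032829  0.14837063] [ 0.0011263   0.75331478 -0.65765843 -0.00098157] 0.020789585978948914
302 53 [166 173 184]
[  233     0   133   144 17979]
[233   0] [ 0.499  -0.3205]
[237 143] [ 0.4805 -0.1929]
[354 142] [ 0.3599 -0.2105]
[364   0] [ 0.3799 -0.3368]
front bar end at z .15: column scan [(120, 519), (128, 516), (136, 513), (144, 225), (152, 103), (160, 105), (168, 539), (176, 717), (184, 717), (192, 340)]
```

Tray_right's centre is (0.430,−0.267) at yaw 0.145, which agrees with the side view. I'm moving over it and lowering.

Call:
carry_out:
  series:
    - {"travel": [-0.05,-1,0],"delta_rot": [0,0,0],"fingers": 1}
    - {"travel": [-0.05,-1,0],"delta_rot": [0,0,0],"fingers": 1}
    - {"travel": [-0.05,-1,0],"delta_rot": [0,0,0],"fingers": 1}
    - {"travel": [-0.05,-1,0],"delta_rot": [0,0,0],"fingers": 1}
    - {"travel": [-0.05,-0.8,0],"delta_rot": [0,0,0],"fingers": 1}

```text
clock: 25.38
tcp_pos: [0.4463, -0.2698, 0.1484]
orientation: [-0.0, 0.754, -0.657, 0.0]
wrist_force: [0.3, 0.2, -0.8]
finger_gap: 0.0205
grip_force: 49.2
```

Call:
carry_out:
  series:
    - {"travel": [0,0,-0.9],"delta_rot": [0,0,0],"fingers": 1}
    - {"travel": [0,0,-0.9],"delta_rot": [0,0,0],"fingers": 1}
    - {"travel": [0,0,-0.9],"delta_rot": [0,0,0],"fingers": 1}
    - {"travel": [0,0,-0.9],"delta_rot": [0,0,0],"fingers": 1}
    - {"travel": [0,0,-0.9],"delta_rot": [0,0,0],"fingers": 1}

```text
clock: 26.0
tcp_pos: [0.4464, -0.269, 0.0351]
orientation: [-0.0, 0.754, -0.657, 0.0]
wrist_force: [-0.3, -0.4, -0.9]
finger_gap: 0.0207
grip_force: 49.2
```

Call:
carry_out:
  series:
    - {"travel": [0,0,-0.5],"delta_rot": [0,0,0],"fingers": 1}
    - {"travel": [0,0,-0.4],"delta_rot": [0,0,0],"fingers": 1}
    - {"travel": [0,0,0],"delta_rot": [0,0,0],"fingers": 1}

```text
clock: 26.38
tcp_pos: [0.446, -0.2689, 0.0127]
orientation: [0.0, 0.754, -0.657, -0.0]
wrist_force: [-0.3, 0.0, -1.7]
finger_gap: 0.0207
grip_force: 49.2
```

Call:
carry_out:
  series:
    - {"travel": [0,0,-0.1],"delta_rot": [0,0,0],"fingers": 1}
    - {"travel": [0,0,0],"delta_rot": [0,0,0],"fingers": 1}
    - {"travel": [0,0,0],"delta_rot": [0,0,0],"fingers": 0.1}
    - {"travel": [0,0,0],"delta_rot": [0,0,0],"fingers": -0.1}
    - {"travel": [0,0,0],"delta_rot": [0,0,0],"fingers": -0.1}

```text
clock: 27.0
tcp_pos: [0.4463, -0.2692, 0.0108]
orientation: [0.0, 0.754, -0.657, 0.0]
wrist_force: [-0.1, -0.3, 0.1]
finger_gap: 0.0466
grip_force: 0.0
```

Call:
carry_out:
  series:
    - {"travel": [0,0,0],"delta_rot": [0,0,0],"fingers": -0.1}
    - {"travel": [0,0,0.5],"delta_rot": [0,0,0],"fingers": -0.1}
    - {"travel": [0,0,1],"delta_rot": [0,0,0],"fingers": -0.1}
    - {"travel": [0,0,1],"delta_rot": [0,0,0],"fingers": -0.1}
    - {"travel": [0,0,1],"delta_rot": [0,0,0],"fingers": -0.1}

```text
clock: 27.62
tcp_pos: [0.4463, -0.2691, 0.0998]
orientation: [0.0, 0.754, -0.657, 0.0]
wrist_force: [-0.0, 0.3, -0.2]
finger_gap: 0.047
grip_force: 0.0
```

Call:
carry_out:
  series:
    - {"travel": [0,0.8,1],"delta_rot": [0,0,0],"fingers": -0.1}
    - {"travel": [0,0.8,1],"delta_rot": [0,0,0],"fingers": -0.1}
    - {"travel": [0,0.8,1],"delta_rot": [0,0,0],"fingers": -0.1}
    - {"travel": [0,0.8,1],"delta_rot": [0,0,0],"fingers": -0.1}
    - {"travel": [0,0.8,0],"delta_rot": [0,0,0],"fingers": -0.1}

```text
clock: 28.25
tcp_pos: [0.4475, -0.1691, 0.2007]
orientation: [-0.0, 0.754, -0.657, 0.002]
wrist_force: [-0.6, 0.3, -0.3]
finger_gap: 0.0476
grip_force: 0.0
```

Run:
```python
from h import *
import pickle
c=cam("wrist");b=cam("side");a=cam("scene");print(env.get_state()["tcp_pos"])
b0=pickle.load(open("c0.pkl","rb"))[1]
for n,ctr,q in(("near",(.430,-.267),.145),("far",(.639,-.225),.03)):
  u,v=map(int,proj(b,[*ctr,.01]));h=b["color"][v-22:v+22,u-35:u+35].astype(int);g=(h.min(2)>190).astype(np.uint8)
  ct=[k for k in cv2.findContours(g,0,2)[0] if cv2.contourArea(k)>8]
  for k in ct:
    x,y,w,hh=cv2.boundingRect(k);P=onz(b,x+w/2+u-35,y+hh/2+v-22,.02)[:2];print(n,"bright blob",cv2.contourArea(k),P.round(3))
# wrist: bright pixels in near tray
u,v=map(int,proj(c,[.43,-.267,.02]));h=c["color"].astype(int);print("wrist px",u,v)
m=np.zeros(h.shape[:2],np.uint8);m[max(0,v-70):v+70,max(0,u-70):u+70]=1
m=m*(h.min(2)>195).astype(np.uint8)
for k in cv2.findContours(m,0,2)[0]:
  if cv2.contourArea(k)>60:
    print([onz(c,*p,.024)[:2].round(3).tolist() for p in cv2.approxPolyDP(k,3,True)[:,0]])
# pan and bystander change in side view vs start
d=np.abs(b["color"].astype(int)-b0["color"]).max(2)
for n,(x,y,w,hh) in{"knob/pan":(222,152,105,60),"beaker":(205,245,25,32),"weight":(204,233,16,18),"case":(178,185,50,30)}.items(): print(n,(d[y:y+hh,x:x+w]>60).mean().round(3))
```

```text
[ 0.44580014 -0.16806471  0.19780228]
near bright blob 85.0 [ 0.354 -0.283]
near bright blob 212.5 [ 0.434 -0.267]
far bright blob 40.5 [ 0.562 -0.236]
far bright blob 179.0 [ 0.632 -0.227]
wrist px 286 97
[[0.362, -0.306], [0.351, -0.233], [0.345, -0.234]]
[[0.462, -0.311], [0.448, -0.215], [0.405, -0.221], [0.409, -0.246], [0.433, -0.244], [0.443, -0.313]]
knob/pan 0.138
beaker 0.0
weight 0.0
case 0.178
```

Both brackets measure in the right trays. I'll check the pan angle and the case numerically in the scene view.

Run:
```python
from h import *
import pickle
a0,b0=pickle.load(open("c0.pkl","rb"));a=cam("scene");b=cam("side");print(env.get_state()["clock"])
d=np.abs(a["color"].astype(int)-a0["color"]).max(2)>50
for n,(x,y,w,h) in{"knob":(236,198,18,16),"pan outer wall":(180,225,55,14),"beaker":(288,190,18,22),"weight":(280,215,14,16),"case":(232,265,52,60)}.items(): print(n,d[y:y+h,x:x+w].mean().round(3))
for n,(p,c0,c1) in{"case side":((178,185,50,30),b0,b),"knob side":((222,155,16,18),b0,b)}.items():
    x,y,w,h=p
    f=lambda c:cv2.cvtColor(c["color"],cv2.COLOR_RGB2HSV)[y:y+h,x:x+w]
    for c in(c0,c1):
        s=f(c);mm=(s[...,0]>95)&(s[...,0]<125)&(s[...,1]>60) if "case" in n else s[...,2]<60
        yy,xx=np.nonzero(mm);print(n,mm.sum(),xx.mean()+x,yy.mean()+y)
```

```text
28.5
knob 0.007
pan outer wall 0.003
beaker 0.0
weight 0.0
case 0.0
case side 493 203.66734279918865 203.8498985801217
case side 384 200.34895833333334 204.22395833333334
knob side 67 228.65671641791045 162.80597014925374
knob side 173 229.78612716763007 167.0635838150289
```

The scene view shows the knob, pan, case, beaker and weight unchanged; the differences in the side view come from the arm in front of them. Handing in.

```bash
python3 -c "
from workcell import env
print(env.hand_in())"
```

```text
the job is handed in; nothing more can be done
None
```

I've handed the job in after 28.5 s: camera measurements put each bracket in the tray of its own hand, the pan back at its parked stop and the bystanders unmoved, but I viewed 12 pictures, two over the limit of 10, and the hand-in returned no verdict.

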